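# Set out a donated parcel for its label photo

### The job

Set this donated parcel out for its record photo: tip the tall carton over onto its back on the plywood board, then lay every soap pack side by side on top of the lying carton (none stacked on another), and turn every tin on its turntable so that its label faces squarely to the far side of the table, away from the robot, where the camera stands. The tins stay upright on their turntables, and the tape roll, bottle and mug are left where they are.

Things in the scene. Friction and masses are not known exactly. Their poses are not given: they have to be found in the camera images.
- board: Low plywood board 220 x 160 x 12 mm, fixed to the table. Its origin is at the middle of its near edge (the edge by the carton), at table height; the board reaches 220 mm along its +x and 80 mm to each side in y, top at z = 12 mm. Its yaw varies.
- carton: Cardboard carton 240 (z) x 150 (y) x 60 (x) mm, 0.28-0.56 kg, upright on the table, its back (+x face) within 3 mm of the board's near edge, which blocks its bottom. Origin: centre of its 150 x 60 mm underside. -x face: printed front, towards the robot. Pushed along +x near the top it pivots over the board's edge, past some 17 degrees falls on its back, front up, 72 mm above the table.
- stand_a: Fixed foot of a small turntable. Origin on the turntable's axis, at table height; +x points to the far side of the table, where the photo camera stands. The grey disc on it (132 mm across, top 25 mm above the table, rim 7 mm higher around the tin) turns without limit and stays where it is left (0.02 N m of friction).
- tin_a: Tin 110 mm across, 130 mm tall, 0.4-0.8 kg, too wide to grip, inside the rim of its turntable; lid top 155 mm above the table. Origin: centre of its underside; z up, +x to the middle of its label. A blue seal strip on the lid's edge marks the label's side. A fingertip pressed on the lid near its edge (5-10 N) and moved round the axis turns tin and disc together. May be absent.
- label_a (a point): Middle of that tin's label, on its side, 55 mm from the tin's axis.
- pack_a: Soap pack, white carton with a grey band, 100 (x) x 45 (y) x 35 (z) mm, about 0.11 kg, lying on the table. Origin: its centre. May be absent.
- stand_b: Fixed foot of a small turntable. Origin on the turntable's axis, at table height; +x points to the far side of the table, where the photo camera stands. The grey disc on it (132 mm across, top 25 mm above the table, rim 7 mm higher around the tin) turns without limit and stays where it is left (0.02 N m of friction).
- tin_b: Tin 110 mm across, 130 mm tall, 0.4-0.8 kg, too wide to grip, inside the rim of its turntable; lid top 155 mm above the table. Origin: centre of its underside; z up, +x to the middle of its label. A blue seal strip on the lid's edge marks the label's side. A fingertip pressed on the lid near its edge (5-10 N) and moved round the axis turns tin and disc together. May be absent.
- label_b (a point): Middle of that tin's label, on its side, 55 mm from the tin's axis.
- pack_b: Soap pack, white carton with a grey band, 100 (x) x 45 (y) x 35 (z) mm, about 0.11 kg, lying on the table. Origin: its centre. May be absent.
- stand_c: Fixed foot of a small turntable. Origin on the turntable's axis, at table height; +x points to the far side of the table, where the photo camera stands. The grey disc on it (132 mm across, top 25 mm above the table, rim 7 mm higher around the tin) turns without limit and stays where it is left (0.02 N m of friction).
- tin_c: Tin 110 mm across, 130 mm tall, 0.4-0.8 kg, too wide to grip, inside the rim of its turntable; lid top 155 mm above the table. Origin: centre of its underside; z up, +x to the middle of its label. A blue seal strip on the lid's edge marks the label's side. A fingertip pressed on the lid near its edge (5-10 N) and moved round the axis turns tin and disc together. May be absent.
- label_c (a point): Middle of that tin's label, on its side, 55 mm from the tin's axis.
- pack_c: Soap pack, white carton with a grey band, 100 (x) x 45 (y) x 35 (z) mm, about 0.11 kg, lying on the table. Origin: its centre. May be absent.
- stand_d: Fixed foot of a small turntable. Origin on the turntable's axis, at table height; +x points to the far side of the table, where the photo camera stands. The grey disc on it (132 mm across, top 25 mm above the table, rim 7 mm higher around the tin) turns without limit and stays where it is left (0.02 N m of friction).
- tin_d: Tin 110 mm across, 130 mm tall, 0.4-0.8 kg, too wide to grip, inside the rim of its turntable; lid top 155 mm above the table. Origin: centre of its underside; z up, +x to the middle of its label. A blue seal strip on the lid's edge marks the label's side. A fingertip pressed on the lid near its edge (5-10 N) and moved round the axis turns tin and disc together. May be absent.
- label_d (a point): Middle of that tin's label, on its side, 55 mm from the tin's axis.
- tape: Bystander: cardboard-brown roll of tape, 100 mm across, 48 mm high; origin under its centre. Leave alone.
- bottle: Bystander: clear bottle 60 mm across, 150 mm tall; origin under its centre. Leave alone.
- mug: Bystander: blue mug 80 mm across, 95 mm tall; origin under its centre. Leave alone.
Mind the look-alikes: they are no part of the job. What is shaped like the tin_a but pink or yellow is not meant.

How it is judged:
By the outcome, as a careful person would: the job done as asked, in the order asked, and still so for the second after the job is handed in, with the robot touching nothing.
Of tin_a, tin_b, tin_c, tin_d only 3 to 4 are there at a start; the rules pass over those that are not, and their reading is None.
Of pack_a, pack_b, pack_c only 2 to 3 are there at a start; the rules pass over those that are not, and their reading is None.
At some moment in a run one of pack_a, pack_b, pack_c may be knocked a few centimetres aside while the robot is not near it.
Once in a run the grip may slacken for a moment while it holds something.
It also fails if it takes over 210 s, if anything falls off the work surface, if the arm or the gripper's body presses on something with over 40 N, if the wrist force passes 120 N, or if a joint passes its speed limit or range.

### The arm

A 6-joint arm with a two-finger parallel gripper is mounted at the origin on the work surface. World frame = base frame: x ahead of the robot, y to its left, z up, the work surface at z = 0. Lengths are in m, angles in rad, forces in N, time in s.
With the tool pointing down it reaches from about 0.35 to 0.975 m from the base axis. Payload 4.9 kg.
Tool frame: the origin (TCP) lies at the very end of the fingers, on their centre line; the grasp point (between the pads) lies 19 mm behind it; z points along the fingers, x is the direction in which the jaws open and shut, and the axes are right-handed (so a half turn about z gives the same grasp; the last joint's range is limited). The gripper opens to 85 mm and grips with 20 to 120 N. Pads are 22 mm wide; open, the fingers measure 114 mm over their backs; the gripper's body (76 mm by 85 mm) begins 54 mm behind the grasp point. The pads swing forward as they close: fully open they stand 13 mm farther back than shut.
Start: joints at [-1.275, 0.053, 1.613, -0, 1.476, -0.119], TCP at [0.252, -0.572, 0.231] pointing down, gripper open.
Joint ranges: [-3.01, 3.01], [-1.01, 2.22], [0.06, 2.58], [-1.02, 4.17], [0.09, 2.62], [-3.14, 3.14]. Speed limits (rad/s): [2.57, 2.57, 3.14, 3.14, 3.14, 3.14].

### API

Orientations are given as a unit quaternion [w, x, y, z].
In Python, from plant import manip, imaging gives the robot as it stands.
- The arm moves only by the shell command python3 -m pendant 'ROWS'. ROWS is JSON, a list that holds one entry, the list of rows, each a list of 7 numbers: the turn, a rotation vector about the world's x, y, z in units of pi rad (1.0 is pi rad), then the shift along the world's x, y, z in units of 250 mm (1.0 is 250 mm), then the opening, from 0 (shut) to 1 (fully open). In form: [[[ax, ay, az, tx, ty, tz, claw], ...]]. A call has 1 to 20 rows; each row shifts and turns the commanded pose from where the row before left it; what a row does not reach is not made up. A row lasts 1/8 s, in which the tool goes at most 62.5 mm and 10.7 degrees, less where a joint would pass 70% of its speed; a pose out of reach is approached as far as the arm can. A call with a number of a shift or a turn outside -1 to 1 is refused whole. A call with a gripper value outside its range is refused whole. The fingers move at their own pace and stop on an object; the grip force is fixed at half the most. Time passes only in rows, so rows that do not move let the fingers close. It gives the time, the measured TCP pose, the force and the opening at its end, in the units of the state.
- manip.state(): the state, without advancing time (a new reading comes with each control period).
- imaging.grab_frame(name): name is "scene" or "top"; returns a dict with "frame" (480x640x3 uint8, blue, green, red), "mtx" (3x3 intrinsics, pixels), "world_to_cam" (4x4, takes a point from world to camera coordinates). Camera axes: x right, y down, z forward; pixel columns grow to the right and rows downward; lengths in m; the calibration is good to about 2 mm. A picture is of the moment at which its call begins. There is no depth.
- manip.job_done(): hands the job in, once; it reports no verdict.
The state is a dict: "time": time; "joint_pos": joint angles; "joint_vel": joint speeds; "joint_efforts": joint torques, N m; "tool_pos": TCP position; "tool_rot": TCP orientation; "contact_force": force on the tool from outside, world axes, zero at the start; "ft_torque": the same for the moment, N m; "gripper_width": opening from 0.0 (shut) to 1.0 (fully open).
Only numpy, scipy, OpenCV 4.12 (cv2) and the standard library are available. Lean on these libraries where they do the work, as an engineer would, in place of code of your own. Each camera call takes 0.05 s, during which the arm holds its last target. There are 200 camera calls.

## Working session

There is one attempt and no reset: what is moved stays moved. The work goes in short steps, Python scripts to look and compute and a shell command to move; the robot and the scene stay as the last step left them, time stands still between calls to the robot, and variables do not carry over. Pictures are saved under pics/ and viewed, about 12 in all and at most 16, crops included, and the job is handed in when it is done.

```bash
ls; mkdir -p pics; cat > h.py <<'E'
import numpy as np,cv2
from plant import manip,imaging
def grab(n):
    f=imaging.grab_frame(n); return f["frame"],np.array(f["mtx"]),np.array(f["world_to_cam"])
def ray(px,K,T,z):
    R=T[:3,:3];c=-R.T@T[:3,3]
    px=np.atleast_2d(px).astype(float)
    d=(R.T@np.linalg.inv(K)@np.c_[px,np.ones(len(px))].T).T
    return c+d*((z-c[2])/d[:,2])[:,None]
def proj(P,K,T):
    P=np.atleast_2d(P); q=(K@(T[:3,:3]@P.T+T[:3,3:])).T
    return q[:,:2]/q[:,2:]
E
python3 - <<'E'
from h import *
s=manip.state();print(s)
for n in("scene","top"):
    f,K,T=grab(n);cv2.imwrite(f"pics/{n}0.png",f);np.savez(f"{n}0.npz",f=f,K=K,T=T)
    print(K,-T[:3,:3].T@T[:3,3],T[:3,:3])
E
```

```text
pics
{'time': 0.0, 'joint_pos': array([-1.27496642e+00,  5.33558995e-02,  1.61428290e+00,  8.79072669e-06,
        1.47597398e+00, -1.19001518e-01]), 'joint_vel': array([-0.00024743, -0.00170034,  0.0025177 , -0.00078176,  0.00199626,
       -0.00080722]), 'joint_efforts': array([ 3.97550912e-04, -3.93674397e+01, -3.70178246e+01, -3.78607319e-05,
        6.85645049e-03,  2.04085239e-05]), 'tool_pos': array([ 0.25171973, -0.57140101,  0.23007023]), 'tool_rot': array([-6.51723928e-04,  8.37565956e-01, -5.46335290e-01, -7.71691271e-04]), 'contact_force': array([-0.34010903, -0.24158885, -0.13469942]), 'ft_torque': array([0.03280483, 0.01373967, 0.01454773]), 'gripper_width': 1.0023164668183977}
[[480.03799414   0.         317.14505392]
 [  0.         480.03799414 239.02353536]
 [  0.           0.           1.        ]] [ 0.99849119 -0.62210279  1.08045254] [[ 0.71169298  0.70248571 -0.00263186]
 [ 0.54062751 -0.55009795 -0.63648578]
 [-0.44856995  0.45155961 -0.77128395]]
[[510.49087472   0.         320.27011131]
 [  0.         510.49087472 239.58141575]
 [  0.           0.           1.        ]] [ 0.29374814 -0.03440042  1.4548207 ] [[-1.18066681e-02 -9.99927912e-01 -2.18481914e-03]
 [-9.94208581e-01  1.19724896e-02 -1.06798677e-01]
 [ 1.06817135e-01  9.11229405e-04 -9.94278265e-01]]
```

View pics/top0.png

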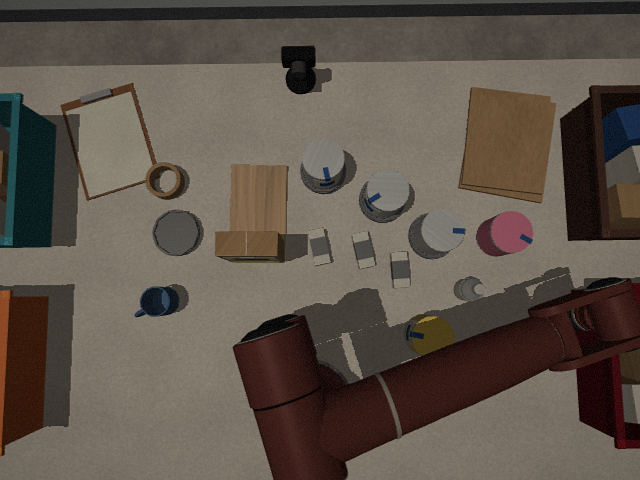

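View pics/scene0.png

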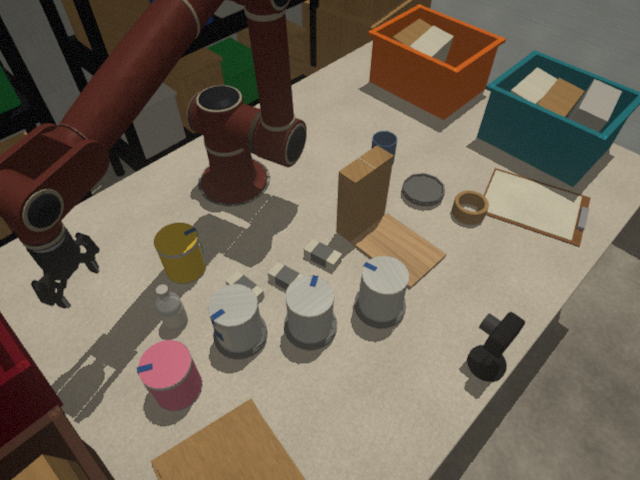

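Three grey tins, three packs and one empty stand (top view about (177,232)). The carton top is at about (249,240). I'll zoom in for accuracy.

```bash
python3 - <<'E'
from h import *
d=np.load("top0.npz");f,K,T=d["f"],d["K"],d["T"]
c=f[130:300,205:475];cv2.imwrite("pics/c1.png",cv2.resize(c,(0,0),fx=2.96,fy=2.96,interpolation=cv2.INTER_CUBIC))
hsv=cv2.cvtColor(f,cv2.COLOR_BGR2HSV)
for p in[(323,155),(300,200),(388,190),(440,225),(319,247),(360,300),(326,175)]:print(p,hsv[p[1],p[0]],f[p[1],p[0]])
m=cv2.inRange(hsv,(95,120,60),(125,255,255))
n,l,st,ce=cv2.connectedComponentsWithStats(m)
for i in range(1,n):
    if st[i,4]>15:print("blue",ce[i],st[i],ray(ce[i],K,T,.155)[0])
m=cv2.inRange(hsv,(0,0,150),(180,22,255));m=cv2.morphologyEx(m,cv2.MORPH_OPEN,np.ones((3,3)))
n,l,st,ce=cv2.connectedComponentsWithStats(m)
for i in range(1,n):
    if st[i,4]>40:print("white",ce[i],st[i],ray(ce[i],K,T,.155)[0])
E
```

```text
(323, 155) [ 18  20 128] [118 124 128]
(300, 200) [ 17  42 127] [106 118 127]
(388, 190) [ 21  15 121] [114 119 121]
(440, 225) [ 18  20 125] [115 121 125]
(319, 247) [15 19 80] [74 77 80]
(360, 300) [16 45 62] [51 57 62]
(326, 175) [107 181  83] [83 49 24]
blue [630.23244147 120.07190635] [616 104  24  36 598] [ 0.7388941  -0.85001061  0.155     ]
blue [325.91836735 172.79591837] [323 168   7  11  49] [ 0.60766157 -0.04993818  0.155     ]
blue [374.53846154 197.32692308] [369 193  12   9  52] [ 0.54147565 -0.17468332  0.155     ]
blue [458.09615385 230.32692308] [453 228  12   6  52] [ 0.45300097 -0.38689931  0.155     ]
blue [525.62745098 238.50980392] [520 234  12   9  51] [ 0.42981997 -0.55875227  0.155     ]
```

View pics/c1.png

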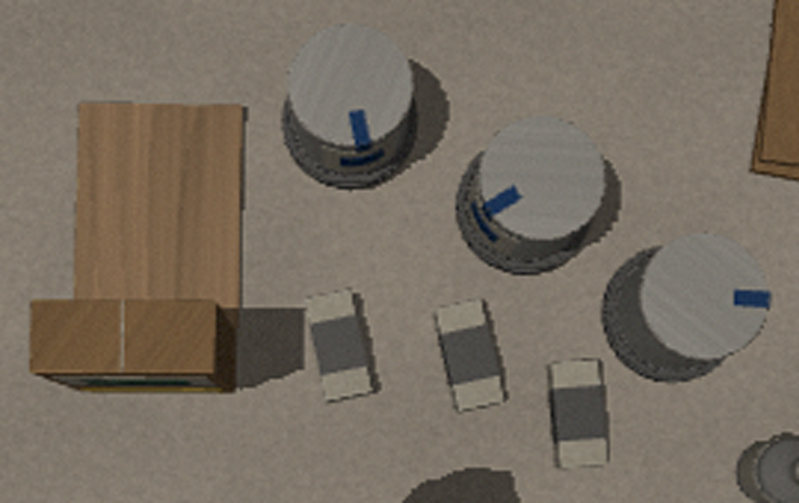

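```bash
python3 - <<'E'
from h import *
d=np.load("top0.npz");f,K,T=d["f"],d["K"],d["T"]
hsv=cv2.cvtColor(f,cv2.COLOR_BGR2HSV)
lid=cv2.inRange(hsv,(0,0,105),(180,32,255))|cv2.inRange(hsv,(95,120,60),(125,255,255))
lid=cv2.morphologyEx(lid,cv2.MORPH_OPEN,np.ones((5,5)))
bl=cv2.inRange(hsv,(95,120,60),(125,255,255))
for nm,c in dict(t1=(323,159),t2=(388,190.5),t3=(443.5,230.3)).items():
    m=np.zeros_like(lid);cv2.circle(m,(round(c[0]),round(c[1])),25,255,-1)
    q=cv2.findContours(lid&m,0,1)[0];q=max(q,key=cv2.contourArea)[:,0]
    w=ray(q,K,T,.155)[:,:2].astype(np.float32)
    e=cv2.minEnclosingCircle(w)
    g=ray([c],K,T,.155)[0]
    ys,xs=np.nonzero(bl&m);p=ray(np.c_[xs,ys],K,T,.155)[:,:2]
    cc=np.array(g[:2]);rr=np.linalg.norm(p-e[0],axis=1);p=p[rr<.056]
    v=p.mean(0)-cc; vx,vy,_,_=cv2.fitLine(p.astype(np.float32),2,0,.01,.01).ravel()
    print(nm,"hand",g[:2].round(4),"mec",np.round(e,4) if 0 else e,"lab deg",np.degrees(np.arctan2(v[1],v[0])),"line",np.degrees(np.arctan2(vy,vx)),np.linalg.norm(v))
C=lambda L:np.array(L)/2.96+[205,130]
def show(n,L,z):
    w=ray(C(L),K,T,z)[:,:2];print(n,w.round(4).tolist(),"c",w.mean(0).round(4),"sides",[round(float(np.linalg.norm(w[i]-w[i-1])),4) for i in range(len(w))],"ang",[round(float(np.degrees(np.arctan2(*(w[i]-w[i-1])[::-1]))),1) for i in range(len(w))])
show("carton",[(31,300),(215,299),(215,374),(31,373)],.24)
show("boardfar",[(80,103),(243,105),(240,305)],.012)
show("p1",[(305,296),(352,290),(373,388),(330,400)],.035)
show("p2",[(435,312),(482,300),(503,400),(458,410)],.035)
show("p3",[(548,364),(600,359),(607,464),(558,468)],.035)
print(ray([(177,233),(163,180),(158,301),(469,289)],K,T,.03))
E
```

```text
t1 hand [ 0.6444 -0.0428] mec ((0.6474416255950928, -0.04190582036972046), 0.05544358864426613) lab deg -169.02720959769388 line 11.830792 0.037429878328152776
t2 hand [ 0.559  -0.2099] mec ((0.5623520612716675, -0.20958136022090912), 0.05551816150546074) lab deg 116.40477599725914 line -61.643787 0.039328126038556926
t3 hand [ 0.4535 -0.3495] mec ((0.45609188079833984, -0.3470723628997803), 0.05550796538591385) lab deg -90.79719720647739 line 84.59376 0.0374075329780684
carton [[0.4471, 0.2178], [0.4462, 0.0687], [0.3853, 0.0689], [0.3878, 0.2172]] c [0.4166 0.1432] sides [0.0593, 0.1491, 0.0609, 0.1484] ang [0.6, -90.4, 179.8, 89.0]
boardfar [[0.6691, 0.2193], [0.6652, 0.0602], [0.4687, 0.064]] c [0.601  0.1145] sides [0.2536, 0.1592, 0.1965] ang [37.8, -91.4, 178.9]
p1 [[0.4737, 0.0009], [0.4789, -0.0437], [0.3857, -0.0623], [0.3749, -0.0217]] c [ 0.4283 -0.0317] sides [0.1013, 0.0449, 0.095, 0.042] ang [12.9, -83.4, -168.7, 104.9]
p2 [[0.457, -0.1219], [0.4679, -0.1666], [0.373, -0.1843], [0.3641, -0.1418]] c [ 0.4155 -0.1537] sides [0.095, 0.046, 0.0965, 0.0434] ang [12.1, -76.3, -169.5, 101.8]
p3 [[0.4064, -0.2275], [0.4105, -0.2766], [0.3119, -0.2802], [0.3087, -0.2342]] c [ 0.3594 -0.2546] sides [0.0979, 0.0493, 0.0987, 0.046] ang [4.0, -85.2, -177.9, 94.0]
[[ 0.47028895  0.36964336  0.03      ]
 [ 0.6226626   0.41225245  0.03      ]
 [ 0.28094176  0.41891029  0.03      ]
 [ 0.30385676 -0.44438387  0.03      ]]
```

```bash
python3 -m pendant '[[[0,0,0,0,0,0.2,1],[0,0,0,0,0,0.2,1],[0,0,-0.009,0.023,0.18,0,1],[0,0,-0.009,0.023,0.18,0,1],[0,0,-0.009,0.023,0.18,0,1],[0,0,-0.009,0.023,0.18,0,1],[0,0,-0.009,0.023,0.18,0,1],[0,0,-0.009,0.023,0.18,0,1],[0,0,-0.009,0.023,0.18,0,1],[0,0,-0.009,0.023,0.18,0,1],[0,0,-0.009,0.023,0.18,0,1],[0,0,-0.009,0.023,0.18,0,1],[0,0,-0.009,0.023,0.18,0,1],[0,0,-0.009,0.023,0.18,0,1],[0,0,-0.009,0.023,0.18,0,1],[0,0,-0.009,0.023,0.18,0,1],[0,0,-0.009,0.023,0.18,0,1],[0,0,-0.009,0.023,0.18,0,1],[0,0,0,0,0,0,1]]]'
```

```text
time: 2.48
tool_pos: [0.3432, 0.1502, 0.3305]
tool_rot: [-0.001, -0.696, 0.718, 0.001]
contact_force: [0.6, -1.3, 0.1]
gripper_width: 1.001
```

```bash
python3 -m pendant '[[[0,0,0,0,-0.024,-0.13,1],[0,0,0,0,0,-0.13,1],[0,0,0,0,0,-0.13,1],[0,0,0,0,0,-0.13,1],[0,0,0,0.05,0,0,1],[0,0,0,0.05,0,0,1],[0,0,0,0.04,0,0,1],[0,0,0,0.04,0,0,1],[0,0,0,0.04,0,0,1],[0,0,0,0.04,0,0,1],[0,0,0,0.04,0,0,1],[0,0,0,0.04,0,0,1]]]'; python3 - <<'E'
from h import *
f,K,T=grab("scene");cv2.imwrite("pics/s1.png",f[80:320,250:500].repeat(2,0).repeat(2,1))
E
```

```text
time: 3.98
tool_pos: [0.4295, 0.142, 0.2012]
tool_rot: [-0.0, -0.694, 0.72, -0.0]
contact_force: [0.0, -0.7, 0.6]
gripper_width: 0.998
```

View pics/s1.png

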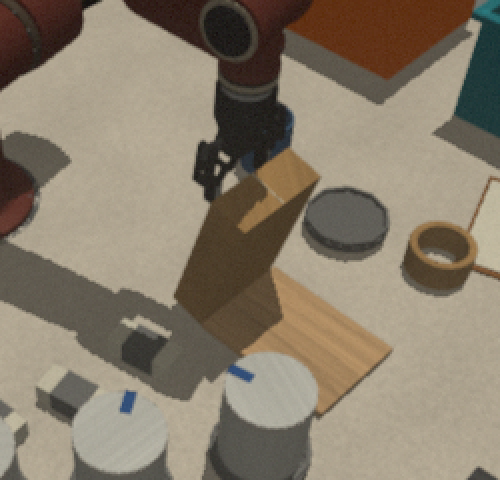

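The carton is tilted about 20° and the force has gone to zero, so it's already falling. I'll follow it a little, then look.

```bash
python3 -m pendant '[[[0,0,0,0.04,0,0,1],[0,0,0,0.04,0,0,1],[0,0,0,0.04,0,0,1],[0,0,0,0,0,0,1],[0,0,0,0,0,0.12,1],[0,0,0,-0.16,0,0.12,1],[0,0,0,-0.2,-0.2,0,1],[0,0,0,0,-0.2,0,1],[0,0,0,0,-0.2,0,1],[0,0,0,0,-0.2,0,1],[0,0,0,0,-0.2,0,1],[0,0,0,0,-0.2,0,1],[0,0,0,0,0,0,1]]]'; python3 - <<'E'
from h import *
f,K,T=grab("top");cv2.imwrite("pics/t1.png",cv2.resize(f[130:300,205:475],(0,0),fx=2.96,fy=2.96,interpolation=cv2.INTER_CUBIC));np.savez("t1.npz",f=f,K=K,T=T)
E
```

```text
time: 5.65
tool_pos: [0.374, -0.1545, 0.2611]
tool_rot: [-0.0, -0.692, 0.722, 0.0]
contact_force: [0.7, 0.7, -0.3]
gripper_width: 1.002
```

View pics/t1.png

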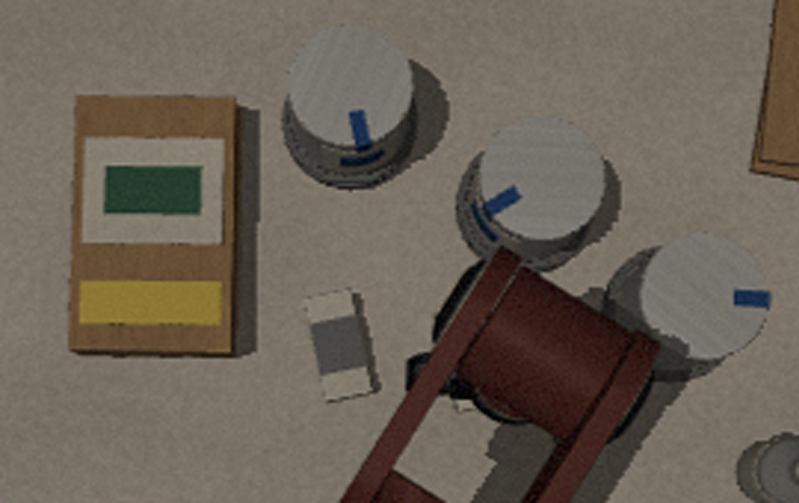

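Carton is on its back, board fully covered. I'll compute the carton top and pack poses.

```bash
cat >> h.py <<'E'
def packs(f,K,T,z=.035,hint=None):
    """low-saturation blobs of pack size -> centre, size, yaw"""
    hsv=cv2.cvtColor(cv2.medianBlur(f,3),cv2.COLOR_BGR2HSV)
    m=cv2.inRange(hsv,(0,0,66),(180,32,255));m=cv2.morphologyEx(m,cv2.MORPH_OPEN,np.ones((3,3)))
    out=[]
    for q in cv2.findContours(m,0,1)[0]:
        if cv2.contourArea(q)<250:continue
        w=ray(q[:,0],K,T,z)[:,:2].astype(np.float32)
        (c,s,a)=cv2.minAreaRect(w)
        if s[0]<s[1]:a+=90
        a=(a+90)%180-90
        L,W=max(s),min(s)
        if .085<L<.125 and .033<W<.065:out.append((np.round(c,4).tolist(),round(L,3),round(W,3),round(a,1)))
    return out
E
python3 - <<'E'
from h import *
for n in("top0.npz","t1.npz"):
    d=np.load(n);print(packs(d["f"],d["K"],d["T"]))
K,T=d["K"],d["T"]
w=ray(np.array([(76,96),(236,98),(234,352),(70,350)])/2.96+[204.67,129.67],K,T,.072)[:,:2];print(w,w.mean(0),[np.linalg.norm(w[i]-w[i-1]) for i in range(4)])
E
```

```text
[]
[]
[[0.66119292 0.21344814]
 [0.65742486 0.06367991]
 [0.41886732 0.06654395]
 [0.4225223  0.21729101]] [0.54000185 0.14024075] [np.float64(0.23870155381059155), np.float64(0.14981561892402362), np.float64(0.23857473549574604), np.float64(0.15079136009010272)]
```

```bash
python3 - <<'E'
from h import *
d=np.load("t1.npz");f=d["f"];h=cv2.cvtColor(cv2.medianBlur(f,3),cv2.COLOR_BGR2HSV)
for p in[(318,235),(320,246),(323,260),(335,250),(331,255),(300,245),(345,280)]:print(p,h[p[1],p[0]])
for nm in("top0.npz",):
    d=np.load(nm);f=d["f"];h=cv2.cvtColor(cv2.medianBlur(f,3),cv2.COLOR_BGR2HSV)
    print(h[246,300:345,1].tolist(),h[246,300:345,2].tolist());print(h[222:275,320,1].tolist(),h[222:275,320,2].tolist())
E
```

```text
(318, 235) [ 21  41 132]
(320, 246) [18 17 74]
(323, 260) [ 21  38 128]
(335, 250) [ 17  43 125]
(331, 255) [15 45 79]
(300, 245) [ 14  42 127]
(345, 280) [ 18  39 118]
[46, 46, 42, 38, 42, 46, 46, 36, 46, 46, 41, 16, 16, 19, 22, 22, 22, 19, 16, 17, 19, 16, 13, 19, 19, 16, 13, 24, 38, 38, 43, 41, 40, 39, 39, 43, 43, 44, 42, 40, 40, 43, 42, 42, 44] [66, 66, 67, 67, 67, 67, 67, 85, 134, 134, 123, 79, 79, 79, 80, 80, 80, 79, 78, 77, 80, 79, 79, 79, 79, 79, 77, 74, 68, 68, 83, 132, 135, 136, 136, 136, 129, 128, 127, 127, 127, 132, 134, 134, 133]
[45, 43, 43, 42, 42, 41, 47, 40, 43, 43, 41, 40, 40, 40, 42, 27, 16, 20, 20, 20, 16, 16, 22, 16, 19, 19, 19, 19, 19, 19, 16, 20, 16, 32, 40, 39, 37, 37, 40, 40, 39, 38, 45, 45, 43, 43, 41, 41, 41, 43, 43, 43, 43] [136, 136, 135, 134, 133, 132, 137, 140, 143, 143, 142, 141, 141, 141, 141, 94, 79, 78, 78, 78, 78, 78, 80, 78, 80, 80, 80, 80, 80, 79, 79, 78, 79, 111, 135, 137, 137, 139, 139, 139, 138, 134, 126, 126, 131, 132, 132, 132, 131, 131, 130, 130, 130]
```

```bash
cat >> h.py <<'E'
def bands(f,K,T,z=.035,rng=(64,92)):
    """grey middle bands of the packs -> centre, sides, angle mod 90 (-45..45)"""
    hsv=cv2.cvtColor(cv2.medianBlur(f,3),cv2.COLOR_BGR2HSV)
    m=cv2.inRange(hsv,(0,0,rng[0]),(180,29,rng[1]));m=cv2.morphologyEx(m,cv2.MORPH_OPEN,np.ones((3,3)))
    out=[]
    for q in cv2.findContours(m,0,1)[0]:
        if cv2.contourArea(q)<100:continue
        w=ray(q[:,0],K,T,z)[:,:2].astype(np.float32)
        (c,s,a)=cv2.minAreaRect(w)
        if .03<min(s)<=max(s)<.065:
            out.append((np.round(c,4).tolist(),np.round(s,3).tolist(),round((a+45)%90-45,1)))
    return out
E
python3 - <<'E'
from h import *
for n in("top0.npz","t1.npz"):
    d=np.load(n)
    for b in bands(d["f"],d["K"],d["T"]):print(b)
    print()
E
```

```text
([0.3027, -0.4429], [0.055, 0.058], -2.3)
([0.36, -0.2552], [0.047, 0.047], -0.7)
([0.4176, -0.1542], [0.049, 0.049], 14.6)
([0.428, -0.0291], [0.048, 0.044], 10.7)

([0.3042, -0.443], [0.055, 0.056], -2.6)
([0.4281, -0.0291], [0.048, 0.044], 11.7)
```

```bash
python3 -m pendant '[[[0,0,0.02,0.054,0.125,0,1],[0,0,0.02,0.054,0.125,0,1],[0,0,0.02,0.054,0.125,0,1],[0,0,0.02,0.054,0.125,0,1],[0,0,0,0,0,-0.17,1],[0,0,0,0,0,-0.17,1],[0,0,0,0,0,-0.17,1],[0,0,0,0,0,-0.17,1],[0,0,0,0,0,-0.17,1],[0,0,0,0,0,-0.08,1],[0,0,0,0,0,-0.08,1],[0,0,0,0,0,0,1],[0,0,0,0,0,0,0],[0,0,0,0,0,0,0],[0,0,0,0,0,0,0],[0,0,0,0,0,0,0],[0,0,0,0,0,0,0],[0,0,0,0,0,0,0]]]'
```

```text
time: 7.95
tool_pos: [0.43, -0.0274, 0.0103]
tool_rot: [-0.001, 0.778, -0.628, 0.001]
contact_force: [0.4, 0.8, 6.1]
gripper_width: 0.513
```

```bash
python3 -m pendant '[[[0,0,0,0,0,0.1,0],[0,0,0,0,0,0.2,0],[0,0,0,0,0,0.2,0],[0,0,0,0,0,0.1,0],[0,0,-0.009,0.085,0.102,0,0],[0,0,-0.009,0.085,0.102,0,0],[0,0,-0.009,0.085,0.102,0,0],[0,0,-0.009,0.085,0.102,0,0],[0,0,-0.009,0.085,0.102,0,0],[0,0,-0.009,0.085,0.102,0,0],[0,0,-0.009,0.085,0.102,0,0],[0,0,-0.009,0.085,0.102,0,0],[0,0,0,0,0,-0.12,0],[0,0,0,0,0,-0.08,0],[0,0,0,0,0,0,0]]]'; python3 - <<'E'
from h import *
f,K,T=grab("scene");cv2.imwrite("pics/s2.png",f[80:320,250:500].repeat(2,0).repeat(2,1))
E
```

```text
time: 9.82
tool_pos: [0.5964, 0.1762, 0.1056]
tool_rot: [-0.002, -0.703, 0.712, 0.002]
contact_force: [0.1, 1.0, -0.9]
gripper_width: 0.514
```

View pics/s2.png

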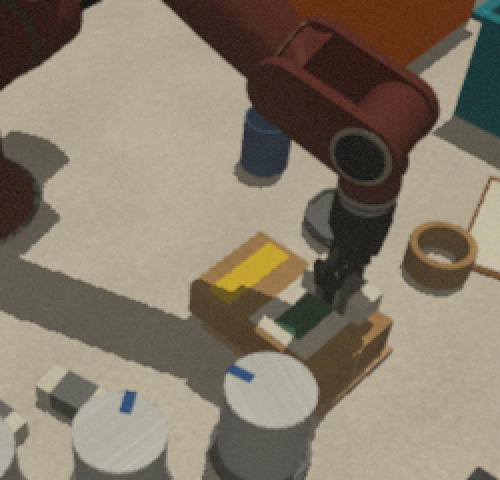

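```bash
python3 -m pendant '[[[0,0,0,0,0,-0.06,0],[0,0,0,0,0,-0.03,0],[0,0,0,0,0,0,0],[0,0,0,0,0,0,0.75],[0,0,0,0,0,0,0.75],[0,0,0,0,0,0,0.75],[0,0,0,0,0,0.05,0.75],[0,0,0,0,0,0.15,0.75],[0,0,0,0,0,0.2,0.75],[0,0,0,0,0,0.2,0.75],[0,0,0,0,0,0,0.75]]]'; python3 - <<'E'
from h import *
f,K,T=grab("top");np.savez("t2.npz",f=f,K=K,T=T);cv2.imwrite("pics/t2.png",f)
for b in bands(f,K,T):print(b)
E
```

```text
time: 11.25
tool_pos: [0.6017, 0.1774, 0.2444]
tool_rot: [0.005, -0.703, 0.711, -0.004]
contact_force: [0.4, 0.4, -0.0]
gripper_width: 0.749
([0.3609, -0.2557], [0.048, 0.046], 4.2)
([0.4174, -0.1531], [0.048, 0.051], 11.9)
```

```bash
python3 -m pendant '[[[0,0,0.008,-0.082,-0.147,0,1],[0,0,0.008,-0.082,-0.147,0,1],[0,0,0.008,-0.082,-0.147,0,1],[0,0,0.008,-0.082,-0.147,0,1],[0,0,0.008,-0.082,-0.147,0,1],[0,0,0.008,-0.082,-0.147,0,1],[0,0,0.008,-0.082,-0.147,0,1],[0,0,0.008,-0.082,-0.147,0,1],[0,0,0.008,-0.082,-0.147,0,1],[0,0,0,0,0,0,1]]]'; python3 -m pendant '[[[0,0,0,0,0,-0.16,1],[0,0,0,0,0,-0.16,1],[0,0,0,0,0,-0.16,1],[0,0,0,0,0,-0.16,1],[0,0,0,0,0,-0.16,1],[0,0,0,0,0,-0.08,1],[0,0,0,0,0,-0.05,1],[0,0,0,0,0,0,1],[0,0,0,0,0,0,0],[0,0,0,0,0,0,0],[0,0,0,0,0,0,0],[0,0,0,0,0,0,0],[0,0,0,0,0,0,0],[0,0,0,0,0,0,0]]]'
```

```text
time: 12.55
tool_pos: [0.4126, -0.1552, 0.2349]
tool_rot: [0.0, 0.777, -0.629, -0.001]
contact_force: [-0.1, 0.8, 0.8]
gripper_width: 1.004
time: 14.3
tool_pos: [0.4152, -0.1546, 0.005]
tool_rot: [-0.0, 0.778, -0.628, 0.001]
contact_force: [0.8, 1.3, 6.6]
gripper_width: 0.513
```

```bash
python3 -m pendant '[[[0,0,0,0,0,0.1,0],[0,0,0,0,0,0.2,0],[0,0,0,0,0,0.2,0],[0,0,0,0,0,0.2,0],[0,0,0,0,0,0.1,0],[0,0,-0.008,0.08,0.114,0,0],[0,0,-0.008,0.08,0.114,0,0],[0,0,-0.008,0.08,0.114,0,0],[0,0,-0.008,0.08,0.114,0,0],[0,0,-0.008,0.08,0.114,0,0],[0,0,-0.008,0.08,0.114,0,0],[0,0,-0.008,0.08,0.114,0,0],[0,0,-0.008,0.08,0.114,0,0],[0,0,-0.008,0.08,0.114,0,0],[0,0,0,0,0,-0.18,0],[0,0,0,0,0,-0.18,0],[0,0,0,0,0,0,0]]]'; python3 - <<'E'
from h import *
f,K,T=grab("scene");cv2.imwrite("pics/s3.png",f[80:320,250:500].repeat(2,0).repeat(2,1))
E
```

```text
time: 16.42
tool_pos: [0.5899, 0.1024, 0.108]
tool_rot: [-0.004, -0.703, 0.711, 0.004]
contact_force: [-0.2, 0.6, -1.3]
gripper_width: 0.518
```

View pics/s3.png

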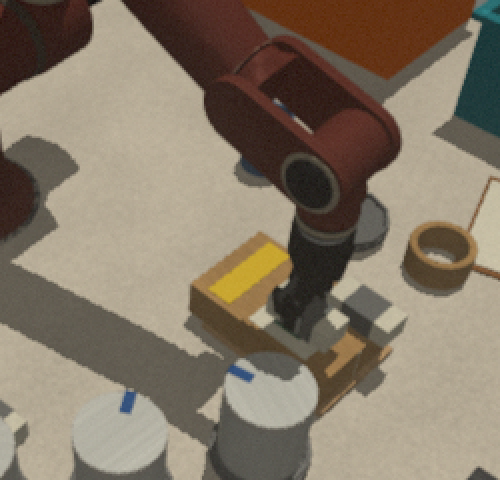

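```bash
python3 -m pendant '[[[0,0,0,0,0,-0.06,0],[0,0,0,0,0,-0.03,0],[0,0,0,0,0,-0.02,0],[0,0,0,0,0,0,0],[0,0,0,0,0,0,0.75],[0,0,0,0,0,0,0.75],[0,0,0,0,0,0,0.75],[0,0,0,0,0,0.05,0.75],[0,0,0,0,0,0.15,0.75],[0,0,0,0,0,0.2,0.75],[0,0,0,0,0,0.2,0.75],[0,0,0,0,0,0,0.75]]]'; python3 - <<'E'
from h import *
f,K,T=grab("top");np.savez("t3.npz",f=f,K=K,T=T);cv2.imwrite("pics/t3.png",f)
for b in bands(f,K,T):print(b)
E
```

```text
time: 17.98
tool_pos: [0.5973, 0.1028, 0.2441]
tool_rot: [0.005, -0.703, 0.711, -0.004]
contact_force: [-0.1, 0.4, -0.4]
gripper_width: 0.754
([0.36, -0.2552], [0.047, 0.047], -0.7)
```

```bash
python3 -m pendant '[[[0,0,0.002,-0.095,-0.143,0,1],[0,0,0.002,-0.095,-0.143,0,1],[0,0,0.002,-0.095,-0.143,0,1],[0,0,0.002,-0.095,-0.143,0,1],[0,0,0.002,-0.095,-0.143,0,1],[0,0,0.002,-0.095,-0.143,0,1],[0,0,0.002,-0.095,-0.143,0,1],[0,0,0.002,-0.095,-0.143,0,1],[0,0,0.002,-0.095,-0.143,0,1],[0,0,0.002,-0.095,-0.143,0,1],[0,0,0,0,0,0,1],[0,0,0,0,0,0,1]]]'; python3 - <<'E'
from h import *
f,K,T=grab("top");np.savez("t4.npz",f=f,K=K,T=T);cv2.imwrite("pics/t4.png",cv2.resize(f[130:300,205:475],(0,0),fx=2.96,fy=2.96,interpolation=cv2.INTER_CUBIC))
for b in bands(f,K,T,.107):print(b)
E
```

```text
time: 19.52
tool_pos: [0.3565, -0.2543, 0.2353]
tool_rot: [-0.0, 0.725, -0.689, -0.001]
contact_force: [0.6, 0.6, -0.9]
gripper_width: 0.994
([0.301, -0.4248], [0.047, 0.053], -2.6)
([0.5973, 0.1028], [0.043, 0.047], -0.7)
([0.6313, 0.1863], [0.044, 0.047], -0.7)
```

View pics/t4.png

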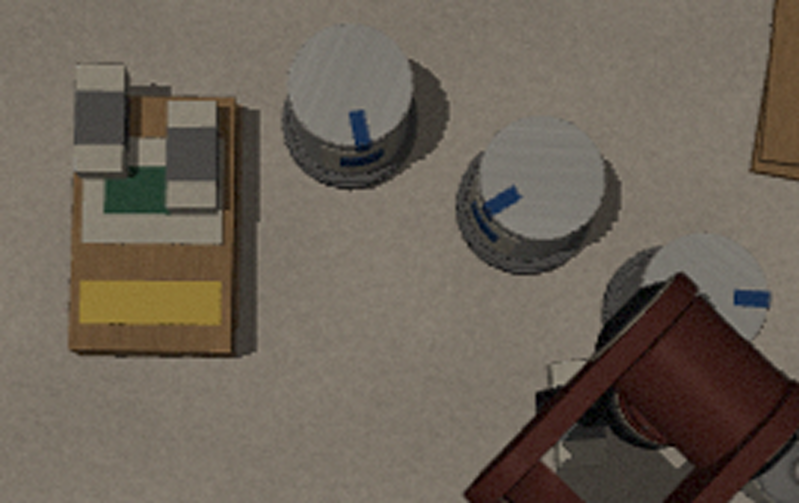

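Pack 1 on the carton was knocked about 35 mm outwards and overhangs; I'll mend that after pack 3.

```bash
python3 -m pendant '[[[0,0,0,0.008,0,-0.16,1],[0,0,0,0,0,-0.16,1],[0,0,0,0,0,-0.16,1],[0,0,0,0,0,-0.16,1],[0,0,0,0,0,-0.16,1],[0,0,0,0,0,-0.07,1],[0,0,0,0,0,-0.03,1],[0,0,0,0,0,0,1],[0,0,0,0,0,0,0],[0,0,0,0,0,0,0],[0,0,0,0,0,0,0],[0,0,0,0,0,0,0],[0,0,0,0,0,0,0],[0,0,0,0,0,0,0]]]'
```

```text
time: 21.32
tool_pos: [0.3595, -0.2558, 0.0125]
tool_rot: [-0.0, 0.725, -0.689, 0.001]
contact_force: [-0.7, -0.0, 6.3]
gripper_width: 0.513
```

```bash
python3 -m pendant '[[[0,0,0,0,0,0.1,0],[0,0,0,0,0,0.2,0],[0,0,0,0,0,0.2,0],[0,0,0,0,0,0.2,0],[0,0,-0.002,0.045,0.144,0,0],[0,0,-0.002,0.045,0.144,0,0],[0,0,-0.002,0.045,0.144,0,0],[0,0,-0.002,0.045,0.144,0,0],[0,0,-0.002,0.045,0.144,0,0],[0,0,-0.002,0.045,0.144,0,0],[0,0,-0.002,0.045,0.144,0,0],[0,0,-0.002,0.045,0.144,0,0],[0,0,-0.002,0.045,0.144,0,0],[0,0,-0.002,0.045,0.144,0,0],[0,0,-0.002,0.045,0.144,0,0],[0,0,0,0,0,-0.15,0],[0,0,0,0,0,-0.15,0],[0,0,0,0,0,0,0]]]'; python3 - <<'E'
from h import *
f,K,T=grab("scene");cv2.imwrite("pics/s4.png",f[80:320,250:500].repeat(2,0).repeat(2,1))
E
```

```text
time: 23.58
tool_pos: [0.4789, 0.1407, 0.107]
tool_rot: [-0.004, -0.7, 0.714, 0.003]
contact_force: [-0.3, -0.6, -1.2]
gripper_width: 0.514
```

View pics/s4.png

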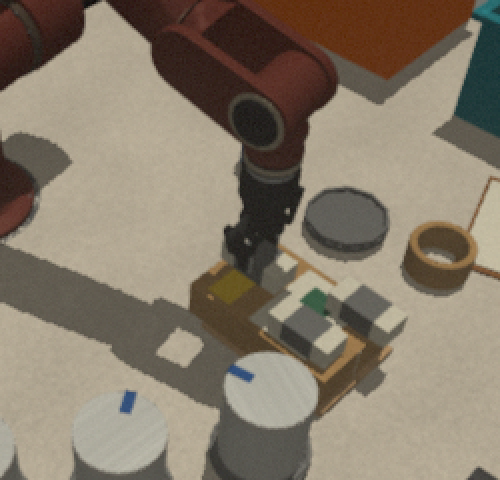

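```bash
python3 -m pendant '[[[0,0,0,0,0,-0.05,0],[0,0,0,0,0,-0.03,0],[0,0,0,0,0,0,0],[0,0,0,0,0,0,0.75],[0,0,0,0,0,0,0.75],[0,0,0,0,0,0,0.75],[0,0,0,0,0,0.05,0.75],[0,0,0,0,0,0.15,0.75],[0,0,0,0,0,0.2,0.75],[0,0,0,0.12,0.036,0,0.75],[0,0,0,0.12,0.036,0,0.75],[0,0,0,0.12,0.036,0,0.75],[0,0,0,0.12,0.036,0,0.75],[0,0,0,0.12,0.036,0,0.75],[0,0,0,0,0,0,0.75],[0,0,0,0,0,0,0.75]]]'; python3 - <<'E'
from h import *
f,K,T=grab("scene");cv2.imwrite("pics/s5.png",f[80:320,250:500].repeat(2,0).repeat(2,1));np.savez("s5.npz",f=f,K=K,T=T)
for b in bands(f,K,T,.107,(50,110)):print(b)
E
```

```text
time: 25.62
tool_pos: [0.6321, 0.186, 0.1917]
tool_rot: [-0.0, -0.7, 0.714, 0.0]
contact_force: [-0.7, -0.1, 0.7]
gripper_width: 0.747
([0.8893, 0.0508], [0.035, 0.031], -3.7)
([0.6022, 0.0947], [0.047, 0.053], -28.5)
([0.4862, 0.1305], [0.045, 0.056], 0.2)
```

```bash
python3 -m pendant '[[[0,0,0,0,0,-0.12,0.75],[0,0,0,0,0,-0.12,0.75],[0,0,0,0,0,-0.12,0.75],[0,0,0,0,0,-0.07,0.75],[0,0,0,0,0,0,0.75],[0,0,0,0,0,0,0],[0,0,0,0,0,0,0],[0,0,0,0,0,0,0],[0,0,0,0,0,0,0],[0,0,0,0,0,0,0],[0,0,0,0,0,0.08,0],[0,0,0,0,0,0,0]]]'; python3 -m pendant '[[[0,0,0,-0.066,-0.016,0,0],[0,0,0,-0.066,-0.016,0,0],[0,0,0,0,0,0,0],[0,0,0,0,0,-0.04,0],[0,0,0,0,0,-0.035,0],[0,0,0,0,0,0,0]]]'
```

```text
time: 27.18
tool_pos: [0.6338, 0.1864, 0.1064]
tool_rot: [0.002, -0.7, 0.714, -0.001]
contact_force: [-0.5, -0.4, -0.7]
gripper_width: 0.511
time: 27.92
tool_pos: [0.6002, 0.1781, 0.0859]
tool_rot: [-0.0, -0.7, 0.714, -0.0]
contact_force: [-3.1, 0.1, 6.3]
gripper_width: 0.511
```

```bash
python3 -m pendant '[[[0,0,0,0,0,0,0.75],[0,0,0,0,0,0,0.75],[0,0,0,0,0,0,0.75],[0,0,0,0,0,0.05,0.75],[0,0,0,0,0,0.15,0.75],[0,0,0,0,0,0.2,0.75],[0,0,0,0,0,0.2,0.75],[0,0,0,0,0,0.08,0.75],[0,0,0,-0.1,-0.14,0,0],[0,0,0,-0.1,-0.14,0,0],[0,0,0,-0.1,-0.14,0,0],[0,0,0,-0.1,-0.14,0,0],[0,0,0,-0.1,-0.14,0,0],[0,0,0,-0.1,-0.14,0,0],[0,0,0,-0.1,-0.14,0,0],[0,0,0,-0.1,-0.14,0,0],[0,0,0,0,0,0,0]]]'; python3 - <<'E'
from h import *
f,K,T=grab("top");np.savez("t5.npz",f=f,K=K,T=T);cv2.imwrite("pics/t5.png",cv2.resize(f[130:300,205:475],(0,0),fx=2.96,fy=2.96,interpolation=cv2.INTER_CUBIC))
for b in bands(f,K,T,.107):print(b)
E
```

```text
time: 30.05
tool_pos: [0.3981, -0.1034, 0.2543]
tool_rot: [-0.0, -0.699, 0.715, 0.0]
contact_force: [-0.3, -0.2, 0.3]
gripper_width: -0.003
([0.3017, -0.4246], [0.055, 0.049], 5.6)
([0.4838, 0.1403], [0.046, 0.043], 0.0)
([0.5973, 0.1028], [0.043, 0.047], -0.7)
([0.5982, 0.178], [0.043, 0.047], -0.7)
```

View pics/t5.png

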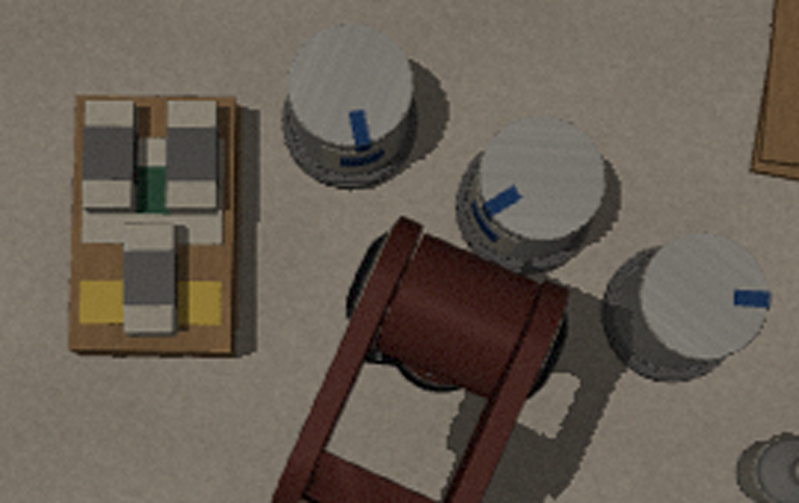

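```bash
python3 -m pendant '[[[0,0,0,0.019,-0.146,0,0],[0,0,0,0.019,-0.146,0,0],[0,0,0,0.019,-0.146,0,0],[0,0,0,0.019,-0.146,0,0],[0,0,0,0.019,-0.146,0,0],[0,0,0,0.019,-0.146,0,0],[0,0,0,0,0,-0.18,0],[0,0,0,0,0,-0.16,0],[0,0,0,0,0,-0.02,0],[0,0,0,0,0,-0.01,0],[0,0,0,0,0,0,0]]]'
```

```text
time: 31.48
tool_pos: [0.429, -0.3214, 0.1646]
tool_rot: [0.0, -0.701, 0.713, -0.002]
contact_force: [-0.6, 0.2, 0.7]
gripper_width: -0.003
```

```bash
python3 -m pendant '[[[0,0,0,0,0,-0.01,0],[0,0,0,0,0,-0.01,0],[0,0,0,0,0,-0.01,0],[0,0,0,0,0,0,0]]]';python3 -m pendant '[[[0,0,0,0,0,-0.006,0],[0,0,0,0,0,0,0]]]';
```

```text
time: 31.98
tool_pos: [0.4279, -0.321, 0.1551]
tool_rot: [-0.0, -0.7, 0.714, -0.0]
contact_force: [0.1, 0.2, -0.3]
gripper_width: 0.001
time: 32.22
tool_pos: [0.428, -0.3211, 0.155]
tool_rot: [-0.0, -0.7, 0.714, 0.0]
contact_force: [-2.6, 2.9, 6.6]
gripper_width: -0.004
```

```bash
cat > arc.py <<'E'
import sys,numpy as np
r,phi,tot,n=float(sys.argv[1]),*map(float,sys.argv[2:4]),int(sys.argv[4])
a=np.radians(phi+tot*np.arange(n+1)/n);P=r*np.c_[np.cos(a),np.sin(a)]
print("turn/row",round(tot/n/180,4));print(np.round(np.diff(P,axis=0)/.25,3).tolist())
E
python3 arc.py .0382 137 95 19
```

```text
turn/row 0.0278
[[-0.009, -0.01], [-0.008, -0.011], [-0.007, -0.011], [-0.006, -0.012], [-0.005, -0.012], [-0.004, -0.013], [-0.002, -0.013], [-0.001, -0.013], [-0.0, -0.013], [0.001, -0.013], [0.002, -0.013], [0.003, -0.013], [0.004, -0.013], [0.006, -0.012], [0.007, -0.012], [0.008, -0.011], [0.008, -0.01], [0.009, -0.01], [0.01, -0.009]]
```

```bash
python3 -m pendant '[[[0,0,0.0278,-0.009,-0.010,0,0],[0,0,0.0278,-0.008,-0.011,0,0],[0,0,0.0278,-0.007,-0.011,0,0],[0,0,0.0278,-0.006,-0.012,0,0],[0,0,0.0278,-0.005,-0.012,0,0],[0,0,0.0278,-0.004,-0.013,0,0],[0,0,0.0278,-0.002,-0.013,0,0],[0,0,0.0278,-0.001,-0.013,0,0],[0,0,0.0278,0,-0.013,0,0],[0,0,0.0278,0.001,-0.013,0,0],[0,0,0.0278,0.002,-0.013,0,0],[0,0,0.0278,0.003,-0.013,0,0],[0,0,0.0278,0.004,-0.013,0,0],[0,0,0.0278,0.006,-0.012,0,0],[0,0,0.0278,0.007,-0.012,0,0],[0,0,0.0278,0.008,-0.011,0,0],[0,0,0.0278,0.008,-0.010,0,0],[0,0,0.0278,0.009,-0.010,0,0],[0,0,0.0278,0.010,-0.009,0,0]]]'; cat >> h.py <<'E'
TINS=dict(t1=(.6474,-.0419),t2=(.5624,-.2096),t3=(.4561,-.3471))
def lids(names=TINS,tag="x"):
    f,K,T=grab("top");np.savez("lid.npz",f=f,K=K,T=T)
    hsv=cv2.cvtColor(f,cv2.COLOR_BGR2HSV);bl=cv2.inRange(hsv,(95,120,45),(125,255,255))
    for n in names:
        c=np.array(TINS[n]);px=proj([*c,.155],K,T)[0]
        m=np.zeros_like(bl);cv2.circle(m,tuple(int(round(v)) for v in px),27,255,-1)
        ys,xs=np.nonzero(bl&m);p=ray(np.c_[xs,ys],K,T,.155)[:,:2]
        p=p[np.linalg.norm(p-c,axis=1)<.058]
        if len(p)<10:print(n,"strip hidden",len(p));continue
        v=p.mean(0)-c;l=cv2.fitLine(p.astype(np.float32),2,0,.01,.01).ravel()[:2]
        if l@v<0:l=-l
        print(n,"npx",len(p),"radial",round(float(np.degrees(np.arctan2(v[1],v[0]))),1),"line",round(float(np.degrees(np.arctan2(l[1],l[0]))),1),"r",round(float(np.linalg.norm(v)),4))
E
python3 -c "
from h import *
lids()"
```

```text
time: 34.6
tool_pos: [0.4325, -0.3778, 0.155]
tool_rot: [0.001, 0.999, 0.036, 0.001]
contact_force: [-0.6, 0.7, 4.8]
gripper_width: -0.0
t1 npx 51 radial -168.5 line -167.9 r 0.0412
t2 npx 56 radial 120.9 line 118.8 r 0.0419
t3 npx 53 radial 0.1 line 0.1 r 0.0393
```

```bash
python3 -m pendant '[[[0,0,0,0,0,0.05,0],[0,0,0,0,0,0.15,0],[0,0,0,0.089,0.108,0,0],[0,0,0,0.089,0.108,0,0],[0,0,0,0.089,0.108,0,0],[0,0,0,0.089,0.108,0,0],[0,0,0,0.089,0.108,0,0],[0,0,0,0,0,-0.1,0],[0,0,0,0,0,-0.07,0],[0,0,0,0,0,-0.015,0],[0,0,0,0,0,0,0],[0,0,0,0,0,0,0]]]'
```

```text
time: 36.15
tool_pos: [0.5435, -0.2425, 0.1584]
tool_rot: [0.0, 0.999, 0.035, 0.001]
contact_force: [-0.4, 0.4, 0.1]
gripper_width: -0.0
```

```bash
python3 -m pendant '[[[0,0,0,0,0,-0.01,0],[0,0,0,0,0,0,0]]]';python3 -m pendant '[[[0,0,0,0,0,-0.005,0],[0,0,0,0,0,0,0]]]'; python3 arc.py .038 240 -119.5 20
```

```text
time: 36.4
tool_pos: [0.5433, -0.2421, 0.1551]
tool_rot: [0.0, 0.999, 0.035, 0.0]
contact_force: [0.3, 0.9, -0.2]
gripper_width: -0.001
time: 36.65
tool_pos: [0.5438, -0.2424, 0.155]
tool_rot: [0.001, 0.999, 0.035, 0.001]
contact_force: [-1.3, -0.4, 5.7]
gripper_width: -0.001
turn/row -0.0332
[[-0.013, 0.009], [-0.012, 0.01], [-0.011, 0.011], [-0.01, 0.012], [-0.009, 0.013], [-0.007, 0.014], [-0.006, 0.015], [-0.004, 0.015], [-0.003, 0.016], [-0.001, 0.016], [0.001, 0.016], [0.002, 0.016], [0.004, 0.015], [0.006, 0.015], [0.007, 0.014], [0.009, 0.013], [0.01, 0.012], [0.011, 0.011], [0.012, 0.01], [0.013, 0.009]]
```

```bash
python3 -m pendant '[[[0,0,-0.0332,-0.013,0.009,0,0],[0,0,-0.0332,-0.012,0.010,0,0],[0,0,-0.0332,-0.011,0.011,0,0],[0,0,-0.0332,-0.010,0.012,0,0],[0,0,-0.0332,-0.009,0.013,0,0],[0,0,-0.0332,-0.007,0.014,0,0],[0,0,-0.0332,-0.006,0.015,0,0],[0,0,-0.0332,-0.004,0.015,0,0],[0,0,-0.0332,-0.003,0.016,0,0],[0,0,-0.0332,-0.001,0.016,0,0],[0,0,-0.0332,0.001,0.016,0,0],[0,0,-0.0332,0.002,0.016,0,0],[0,0,-0.0332,0.004,0.015,0,0],[0,0,-0.0332,0.006,0.015,0,0],[0,0,-0.0332,0.007,0.014,0,0],[0,0,-0.0332,0.009,0.013,0,0],[0,0,-0.0332,0.010,0.012,0,0],[0,0,-0.0332,0.011,0.011,0,0],[0,0,-0.0332,0.012,0.010,0,0],[0,0,-0.0332,0.013,0.009,0,0]]]'
python3 -c "
from h import *
lids()"
```

```text
time: 39.15
tool_pos: [0.5435, -0.1766, 0.155]
tool_rot: [0.0, -0.532, 0.847, -0.001]
contact_force: [-1.5, -0.2, 6.2]
gripper_width: -0.002
t1 npx 51 radial -168.5 line -167.9 r 0.0412
t2 strip hidden 0
t3 npx 51 radial 0.6 line 0.5 r 0.0396
```

```bash
python3 -m pendant '[[[0,0,0,0,0,0.05,0],[0,0,0,0,0,0.15,0],[0,0,0,0.067,0.115,0,0],[0,0,0,0.067,0.115,0,0],[0,0,0,0.067,0.115,0,0],[0,0,0,0.067,0.115,0,0],[0,0,0,0.067,0.115,0,0],[0,0,0,0.067,0.115,0,0],[0,0,0,0,0,-0.1,0],[0,0,0,0,0,-0.07,0],[0,0,0,0,0,-0.015,0],[0,0,0,0,0,0,0],[0,0,0,0,0,-0.01,0],[0,0,0,0,0,0,0]]]';python3 -m pendant '[[[0,0,0,0,0,-0.005,0],[0,0,0,0,0,0,0]]]'; python3 arc.py .038 96 168.2 20
python3 -c "
from h import *
lids()"
```

```text
time: 40.95
tool_pos: [0.6437, -0.0041, 0.1554]
tool_rot: [0.0, -0.533, 0.846, -0.0]
contact_force: [-0.4, 0.1, -0.6]
gripper_width: 0.002
time: 41.2
tool_pos: [0.6442, -0.004, 0.155]
tool_rot: [0.001, -0.533, 0.846, -0.001]
contact_force: [-0.8, 0.0, 4.6]
gripper_width: -0.0
turn/row 0.0467
[[-0.022, -0.004], [-0.021, -0.007], [-0.02, -0.01], [-0.018, -0.013], [-0.016, -0.015], [-0.014, -0.018], [-0.011, -0.019], [-0.008, -0.021], [-0.005, -0.022], [-0.002, -0.022], [0.002, -0.022], [0.005, -0.022], [0.008, -0.021], [0.011, -0.019], [0.014, -0.018], [0.016, -0.015], [0.018, -0.013], [0.02, -0.01], [0.021, -0.007], [0.022, -0.004]]
t1 npx 13 radial -165.0 line -175.3 r 0.0464
t2 npx 49 radial 2.6 line 3.0 r 0.0394
t3 npx 50 radial 0.7 line 0.9 r 0.0393
```

```bash
python3 -m pendant '[[[0,0,0.0467,-0.022,-0.004,-0.002,0],[0,0,0.0467,-0.021,-0.007,0,0],[0,0,0.0467,-0.020,-0.010,0,0],[0,0,0.0467,-0.018,-0.013,0,0],[0,0,0.0467,-0.016,-0.015,0,0],[0,0,0.0467,-0.014,-0.018,0,0],[0,0,0.0467,-0.011,-0.019,0,0],[0,0,0.0467,-0.008,-0.021,0,0],[0,0,0.0467,-0.005,-0.022,0,0],[0,0,0.0467,-0.002,-0.022,0,0],[0,0,0.0467,0.002,-0.022,0,0],[0,0,0.0467,0.005,-0.022,0,0],[0,0,0.0467,0.008,-0.021,0,0],[0,0,0.0467,0.011,-0.019,0,0],[0,0,0.0467,0.014,-0.018,0,0],[0,0,0.0467,0.016,-0.015,0,0],[0,0,0.0467,0.018,-0.013,0,0],[0,0,0.0467,0.020,-0.010,0,0],[0,0,0.0467,0.021,-0.007,0,0],[0,0,0.0467,0.022,-0.004,0,0]]]'
python3 -m pendant '[[[0,0,0,0,0,0.05,0],[0,0,0,0,0,0.15,0],[0,0,0,-0.2,0.04,0.1,0],[0,0,0,-0.2,0.04,0,0],[0,0,0,-0.2,0.04,0,0],[0,0,0,-0.2,0.04,0,0],[0,0,0,0,0,0,0]]]'
python3 -c "
from h import *
lids()
d=np.load('lid.npz')
for b in bands(d['f'],d['K'],d['T'],.107):print(b)"
```

```text
time: 43.75
tool_pos: [0.6442, -0.0807, 0.155]
tool_rot: [0.002, 0.895, 0.445, 0.0]
contact_force: [-1.6, -2.2, 6.8]
gripper_width: -0.001
time: 44.62
tool_pos: [0.4406, -0.0384, 0.2273]
tool_rot: [-0.0, 0.897, 0.442, -0.0]
contact_force: [1.4, -0.1, -0.5]
gripper_width: 0.002
t1 npx 49 radial 0.7 line 3.8 r 0.0407
t2 npx 49 radial 2.6 line 3.0 r 0.0394
t3 npx 51 radial 0.6 line 0.5 r 0.0396
([0.3034, -0.4225], [0.053, 0.052], -0.7)
([0.4838, 0.1403], [0.046, 0.043], 0.0)
([0.5973, 0.1028], [0.043, 0.047], -0.7)
([0.5982, 0.178], [0.043, 0.047], -0.7)
```

```bash
python3 - <<'E'
from h import *
f,K,T=grab("scene");np.savez("s6.npz",f=f,K=K,T=T)
hsv=cv2.cvtColor(f,cv2.COLOR_BGR2HSV);bl=cv2.inRange(hsv,(95,110,45),(125,255,255))
lid=cv2.inRange(hsv,(0,0,105),(180,30,255))|bl
for n,c in TINS.items():
    a=np.linspace(0,2*np.pi,72);out=proj(np.c_[c[0]+.062*np.cos(a),c[1]+.062*np.sin(a),0*a+.155],K,T)
    m=np.zeros_like(bl);cv2.fillPoly(m,[np.round(out).astype(int)],255)
    ys,xs=np.nonzero(bl&m);p=ray(np.c_[xs,ys],K,T,.155)[:,:2];p=p[np.linalg.norm(p-c,axis=1)<.0575]
    v=p.mean(0)-c;l=cv2.fitLine(p.astype(np.float32),2,0,.01,.01).ravel()[:2]
    l=l if l@v>0 else -l
    print(n,len(p),"radial",np.degrees(np.arctan2(v[1],v[0])).round(1),"line",np.degrees(np.arctan2(l[1],l[0])).round(1),"r",np.linalg.norm(v).round(4),"mean",p.mean(0).round(4))
c=f[240:370,195:425];cv2.imwrite("pics/s6.png",cv2.resize(c,(0,0),fx=3.4,fy=3.4,interpolation=cv2.INTER_CUBIC))
E
```

```text
t1 47 radial -1.2 line 1.0 r 0.0435 mean [ 0.6909 -0.0428]
t2 55 radial 0.5 line 1.4 r 0.0426 mean [ 0.605  -0.2092]
t3 56 radial -1.1 line 0.5 r 0.0424 mean [ 0.4985 -0.3479]
```

View pics/s6.png

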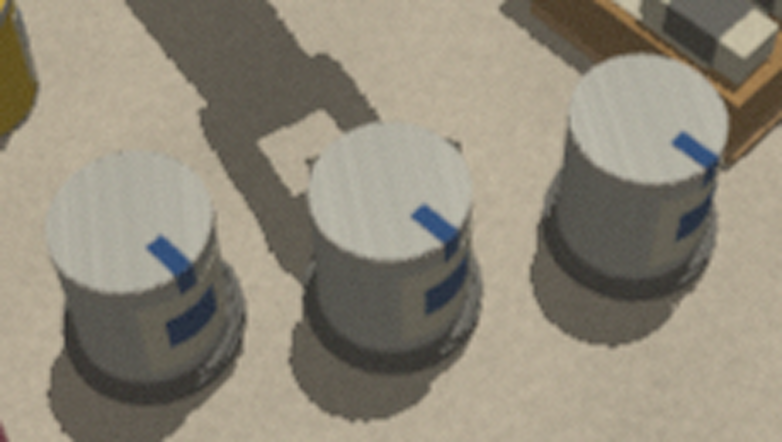

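All labels are within about 2–3° of straight away from the robot, and the packs lie flat on the carton. The arm is clear, so I'm handing in.

```bash
python3 -c "
from h import *
print(manip.job_done())"
```

```text
the job is handed in; nothing more can be done
None
```

The job is done and handed in at about 45 s of the 210 s allowed. I worked in the order asked: carton first, then packs, then tins.

- **Carton:** I pushed it over and it lies on its back on the board, centred at about (0.540, 0.140). Its front is up.
- **Packs:** All three packs lie flat on the carton, none stacked. Their centres are about (0.598, 0.178), (0.597, 0.103) and (0.484, 0.140). The first one was found about 35 mm aside and hanging over the carton's edge, so I picked it up again and put it back. The last top view, taken after the tins were turned, showed all three where I left them.
- **Tins:** Three tins were there and one turntable was empty. I turned all three with 5–7 N on the lid, and afterwards they stood upright on their turntables.
- **Left alone:** I left the tape, bottle, mug and the pink and yellow look-alikes alone, though I did not measure them again at the end.

The last label readings below are in degrees off straight away from the robot. Each range covers two methods of reading the strip.

| Tin (centre) | Top camera | Scene camera |
|---|---|---|
| (0.647, -0.042) | 0.7 to 3.8 | -1.2 to 1.0 |
| (0.562, -0.210) | 2.6 to 3.0 | 0.5 to 1.4 |
| (0.456, -0.347) | 0.5 to 0.6 | -1.1 to 0.5 |

The two cameras disagree by about 2–3° on the first two tins. I judged that to be within measuring error and did not correct further. "Far side" was taken as the world +x direction.

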